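# Uncover and point out the white reference gauge block

### The job

Show a colleague the white ceramic reference block in the red gauge block holder: push the holder's sliding cover fully open with the fingertips, then point down at the white block, holding the fingertips just above the middle of its top (within about 3 cm) for two seconds without touching it, and finish still pointing there. Pick nothing up: all the gauge blocks stay untouched in their slots, and everything else on the bench stays where it is.

Things in the scene. Friction and masses are not known exactly. Their poses are not given: they have to be found in the camera images.
- holder: Red gauge block holder, 110 x 294 x 58 mm, fixed. Origin: centre of its underside; y along its length, z up. Its -y half is an open-topped bay (y -137 to -10 mm) with four slots at x = 0, y = -121, -91, -61, -31 mm, a gauge block in each; the +y half is a solid deck (top z = 48 mm) where the cover parks. Side rails (x = 50 to 55 mm either side) and the +y end stop reach z = 58 mm.
- cover (a joint): Travel (m) of the aluminium sliding cover towards the holder's +y: 0 shut over the bay, 0.140 fully open at its stop; starts 0 to 0.025. About 2 N friction, no spring, stays where left, cannot lift off. 96 mm wide, 140 long (holder y -140 to 0 when shut). Its rear (-y) 45 mm is a thin ledge, top z = 55 mm; the rest is raised to z = 74 mm. Push the upright step between them towards +y.
- cover_step (a point): Middle of the cover's upright step face, 96 mm wide, 19 mm high, 64 mm above the bench, 9 mm above the ledge in front of it; moves with the cover. The face looks to the holder's -y (y = -95 mm when shut, 45 mm when open).
- white_block: White ceramic reference gauge block, 35 (x) x 9 (y) x 30 (z) mm, standing loose in one of the holder's four slots, x and y along the holder's. Which slot differs from start to start; the cover hides it at first. Origin: centre of its underside, 15 mm above the bench.
- white_top (a point): Centre of the white block's top face, 45 mm above the bench (10 mm below the level of the cover's ledge, 13 mm below the guide rails' tops); z up.
- steel_block_a: Grey steel gauge block, 35 x 9 x 30 mm, standing loose in another slot of the holder. Origin: centre of its underside. Not to be disturbed.
- steel_block_b: Grey steel gauge block, 35 x 9 x 30 mm, standing loose in another slot of the holder. Origin: centre of its underside. Not to be disturbed.
- steel_block_c: Grey steel gauge block, 35 x 9 x 30 mm, standing loose in another slot of the holder. Origin: centre of its underside. Not to be disturbed.
- plug_rack: Wooden two-step rack, 100 x 240 mm, steps 30 and 55 mm high, filled with steel plug gauges up to 123 mm high. Bystander at the back. Origin: centre of its underside, long along y.
- toolmakers_block: Dark cast-iron toolmaker's block, 80 x 80 x 70 mm, with a slot across its top. Bystander at the back. Origin: centre of its underside.
- caliper: Chrome dial caliper lying flat, 230 x 62 x 17 mm, along its x. Bystander on the left. Origin: under the middle of its beam.
- plug_gauge: Steel plug gauge standing upright, 26 mm across, 95 mm high. Bystander on the right. Origin: centre of its underside.
- wooden_case: Shut dark wooden case, 100 x 150 x 40 mm. Bystander on the right. Origin: centre of its underside.
- loupe: Black loupe standing upright, 38 mm across, 34 mm high. Bystander on the left. Origin: centre of its underside.

How it is judged:
By the outcome, as a careful person would: the job done as asked, in the order asked, and still so for the second after the job is handed in, with the robot touching nothing.
It also fails if it takes over 48 s, if anything falls off the work surface, if the arm or the gripper's body presses on something with over 40 N, if the wrist force passes 120 N, or if a joint passes its speed limit or range.

### The arm

A 7-joint arm with a two-finger parallel gripper is mounted at the origin on the work surface. World frame = base frame: x ahead of the robot, y to its left, z up, the work surface at z = 0. Lengths are in m, angles in rad, forces in N, time in s.
With the tool pointing down it reaches from about 0.425 to 0.875 m from the base axis. Payload 4.7 kg.
Tool frame: the origin (TCP) lies between the finger pads, 19 mm behind the fingertips; this is the grasp point; z points along the fingers, y is the line along which they close (so a half turn about z gives the same grasp; the last joint's range is limited). The gripper opens to 87 mm and grips with 3 to 60 N. Pads are 19 mm wide; open, the fingers measure 117 mm over their backs; the gripper's body (75 mm by 190 mm) begins 51 mm behind the grasp point.
Start: joints at [-1.217, 0.321, -0.07, 1.45, 0.023, 1.371, -0.057], TCP at [0.217, 0.613, 0.241] pointing down, gripper open.
Joint ranges: [-2.86, 2.86], [-0.3, 2.09], [-1.38, 1.24], [0.06, 2.45], [-1.56, 4.7], [0.09, 2.05], [-2.69, 2.69]. Speed limits (rad/s): [2.57, 2.57, 3.14, 3.14, 3.14, 3.14, 3.14].

### API

Orientations are given as a unit quaternion [w, x, y, z].
In Python, from rig import env, vision, job gives the robot as it stands.
- The arm moves only by the shell command python3 -m handwheel 'ROWS' [OPENING]. ROWS is JSON, a list of rows, each a list of 2 entries, a list of its own where there are three numbers: the shift along the tool's x, y, z in mm, then the turn, a rotation vector about the tool's x, y, z in rad. A call has 1 to 10 rows; each row is the pose to reach, as a shift and turn from the pose commanded when the call began, along the tool's axes at that moment; what a row does not reach only later rows make up. A row lasts 1/10 s, in which the tool goes at most 50 mm and 8.59 degrees, less where a joint would pass 70% of its speed; a pose out of reach is approached as far as the arm can. A call with a gripper value outside its range is refused whole. OPENING is the opening, from 0 (shut) to 1 (fully open), set as the call begins (- or left out, the last holds). The fingers move at their own pace and stop on an object; the grip force is fixed at half the most. Time passes only in rows, so rows that repeat a pose let the fingers close. It gives the time, the measured TCP pose, the force, the opening and the grip force at its end, in the units of the state.
- env.read_state(): the state, without advancing time (a new reading comes with each control period).
- vision.read_camera(name): name is "scene" or "side" or "wrist"; returns a dict with "color" (480x640x3 uint8, blue, green, red), "depth" (480x640 float32, m along the optical axis (not along the pixel's ray), 0 where there is no reading), "fovy" (degrees; the focal length in pixels is half the picture's height over the tangent of half this angle, whatever the lens; pixels are square), "cx", "cy" (the principal point, pixels), "k1" (the pictures are not rectified: a ray, as slopes to the right and down, at radius r is drawn at 1 + k1 r^2 times it, then the intrinsics apply), "R" (3x3) and "t" (3): a world point X has camera coordinates R X + t. Camera axes: x right, y down, z forward; pixel columns grow to the right and rows downward; lengths in m; the calibration is good to about 2 mm. A picture is of the moment at which its call begins.
- job.finish_job(): hands the job in; it is judged then, once.
The state is a dict: "time_s": time; "joints": joint angles; "dq": joint speeds; "tau": joint torques, N m; "eef_pos": TCP position; "eef_rot": TCP orientation; "contact_force": force on the tool from outside, world axes, zero at the start; "ft_torque": the same for the moment, N m; "finger_gap": opening from 0.0 (shut) to 1.0 (fully open); "finger_force": force on a finger pad.
Only numpy, scipy, OpenCV 4.12 (cv2) and the standard library are available. Lean on these libraries where they do the work, as an engineer would, in place of code of your own. Each camera call takes 0.05 s, during which the arm holds its last target. There are 200 camera calls.

## Working session

There is one attempt and no reset: what is moved stays moved. The work goes in short steps, Python scripts to look and compute and a shell command to move; the robot and the scene stay as the last step left them, time stands still between calls to the robot, and variables do not carry over. Pictures are saved under pics/ and viewed, at most 10 in all, crops included, and the job is handed in when it is done.

```bash
mkdir -p pics
cat > h.py <<'E'
import numpy as np, cv2
from rig import env, vision, job
def cloud(c):
    f=240/np.tan(np.radians(c["fovy"])/2); K=np.array([[f,0,c["cx"]],[0,f,c["cy"]],[0,0,1.]])
    v,u=np.mgrid[0:480,0:640].astype(np.float32)
    p=cv2.undistortPoints(np.stack([u.ravel(),v.ravel()],1)[:,None],K,np.array([c["k1"],0,0,0,0.]))[:,0]
    d=c["depth"].ravel(); X=np.c_[p*d[:,None],d]
    W=(X-np.array(c["t"]))@np.array(c["R"]); W[d==0]=np.nan
    return W.reshape(480,640,3)
E
python3 - <<'E'
from h import *
for n in ("scene","side"):
    c=vision.read_camera(n); cv2.imwrite(f"pics/{n}0.png",c["color"]); np.save(f"{n}0.npy",cloud(c)); np.save(f"{n}c.npy",c["color"])
s=env.read_state(); print(s["eef_pos"],s["eef_rot"],s["time_s"],s["finger_gap"])
E
```

```text
[0.21655899 0.61237583 0.24028409] [-1.02538029e-04  1.69082954e-01  9.85601452e-01 -8.49814300e-04] 0.1 1.0008280025933847
```

View pics/scene0.png

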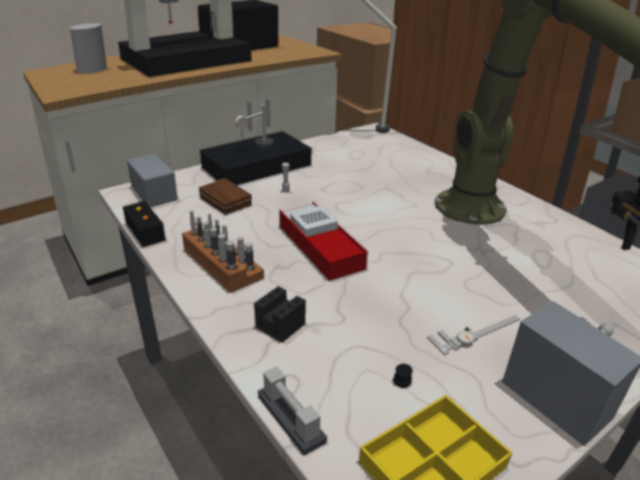

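View pics/side0.png

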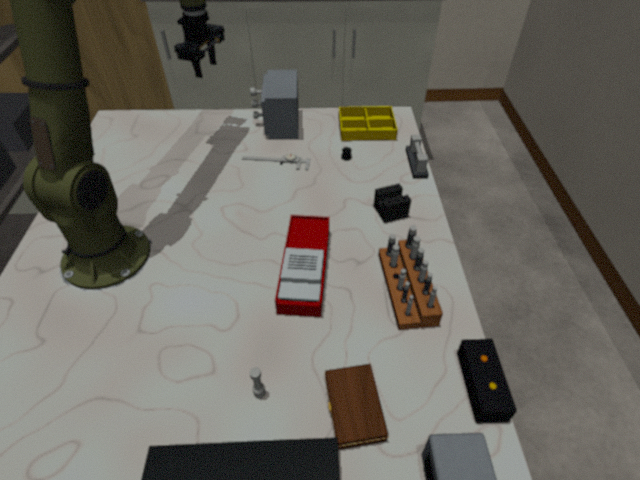

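The side view shows the holder (280-328, 217-314), with the cover on the near (−y) end and the red deck on the far end. In the scene view it spans (280-366, 205-275). Next I fit the holder's pose.

Run:
```python
from h import *
for n in ("side","scene"):
    W=np.load(n+"0.npy"); c=np.load(n+"c.npy").astype(int)
    red=(c[...,2]>90)&(c[...,1]<50)&(c[...,0]<60)
    ok=np.zeros_like(red)
    if n=="side": ok[205:325,268:340]=1
    else: ok[195:285,270:375]=1
    z=W[...,2]
    top=W[ok&(z>0.035)&(z<0.09)]
    r=cv2.minAreaRect((top[:,:2]*1000).astype(np.float32)); print(n,len(top),r,np.percentile(top[:,2],[5,50,95]))
    deck=W[ok&red&(z>0.04)&(z<0.062)]; print(" red top",len(deck),deck.mean(0))
    cov=W[ok&~red&(z>0.066)&(z<0.085)]; print(" raised",len(cov),cov.mean(0),cv2.minAreaRect((cov[:,:2]*1000).astype(np.float32)))
    led=W[ok&~red&(z>0.045)&(z<0.062)]; print(" ledge",len(led),led.mean(0))
```

```text
side 4006 ((530.8764038085938, -62.878936767578125), (299.5594482421875, 110.51251220703125), 83.65079498291016) [0.04482413 0.05486072 0.07526499]
 red top 1468 [ 0.53920021 -0.01900445  0.04912441]
 raised 1213 [ 0.52619856 -0.10889657  0.07357771] ((526.4509887695312, -105.68818664550781), (97.92803192138672, 96.47551727294922), 84.38641357421875)
 ledge 1132 [ 0.52133271 -0.1247916   0.05449938]
scene 3038 ((530.5953369140625, -62.8150634765625), (300.154052734375, 114.46039581298828), 83.51090240478516) [0.04048109 0.05239468 0.07618798]
 red top 1196 [0.53766423 0.00676112 0.05064064]
 raised 750 [ 0.52979106 -0.09785374  0.07438874] ((526.4780883789062, -103.33549499511719), (103.7548599243164, 98.8740463256836), 83.89510345458984)
 ledge 728 [ 0.54321614 -0.05199933  0.05388669]
```

```bash
python3 -m handwheel '[[[-20,-13,0],[0,0,-0.02]],[[-60,-38,0],[0,0,-0.06]],[[-100,-64,0],[0,0,-0.1]],[[-140,-89,0],[0,0,-0.14]],[[-180,-115,0],[0,0,-0.18]],[[-220,-140,0],[0,0,-0.21]],[[-260,-166,0],[0,0,-0.228]],[[-300,-191,0],[0,0,-0.228]],[[-340,-217,0],[0,0,-0.228]],[[-388,-247,0],[0,0,-0.228]]]' 0
python3 - <<'E'
from h import *
from scipy.spatial.transform import Rotation as R
s=env.read_state(); q=s["eef_rot"]; r=R.from_quat(q,scalar_first=True); print(r.as_matrix().round(3))
a=np.radians(83.6); ey=np.array([np.cos(a),np.sin(a),0]); C=np.array([.531,-.063,0])
for y,z in ((-.120,.2),(-.120,.081)): print(r.inv().apply(C+y*ey+[0,0,z]-s["eef_pos"])*1000)
print(s["eef_pos"],s["finger_gap"])
E
```

```text
time_s: 1.1
eef_pos: [0.4965, 0.2543, 0.2411]
eef_rot: [-0.0, 0.056, 0.998, 0.0]
contact_force: [0.3, 0.5, 0.1]
finger_gap: 0.172
finger_force: 0.0
[[-0.994  0.111 -0.   ]
 [ 0.111  0.994  0.   ]
 [ 0.     0.    -1.   ]]
[ -69.368577   -431.54690198   40.95196485]
[ -69.40967252 -431.56831532  159.95195583]
[0.49652668 0.2543155  0.24105357] 0.17188687976170403
```

```bash
python3 -m handwheel '[[[-4,-25,2],[0,0,0]],[[-11,-70,8],[0,0,0]],[[-19,-118,15],[0,0,0]],[[-27,-166,22],[0,0,0]],[[-35,-214,29],[0,0,0]],[[-43,-262,35],[0,0,0]],[[-51,-310,40],[0,0,0]],[[-59,-358,41],[0,0,0]],[[-66,-405,41],[0,0,0]],[[-68,-428,41],[0,0,0]]]' 0
python3 -m handwheel '[[[0,0,0],[0,0,0]],[[0,0,0],[0,0,0]]]'
python3 - <<'E'
from h import *
from scipy.spatial.transform import Rotation as R
c=vision.read_camera("wrist"); cv2.imwrite("pics/w1.png",c["color"]); W=cloud(c)
s=env.read_state(); r=R.from_quat(s["eef_rot"],scalar_first=True)
a=np.radians(83.6); ey=np.array([np.cos(a),np.sin(a),0]);ex=np.array([np.sin(a),-np.cos(a),0]); C=np.array([.531,-.063,0])
print(s["eef_pos"],ex@(s["eef_pos"]-C),ey@(s["eef_pos"]-C))
x=(W-C)@ex; y=(W-C)@ey; z=W[...,2]
m=(abs(x)<.045)&(abs(y)<.2)
rs=m&(z>.069)&(z<.08); print("raised",rs.sum(),np.percentile(y[rs],[0.5,2,98,99.5]) if rs.any() else 0, np.percentile(x[rs],[1,99]) if rs.any() else 0,np.median(z[rs]))
ld=m&(z>.048)&(z<.060)&(y<-.06); print("ledge",ld.sum(),np.percentile(y[ld],[1,99]) if ld.any() else 0,np.median(z[ld]))
E
```

```text
time_s: 2.1
eef_pos: [0.5147, -0.1824, 0.2002]
eef_rot: [-0.0, 0.059, 0.998, -0.001]
contact_force: [0.1, 0.7, -0.3]
finger_gap: 0.003
finger_force: 0.0
time_s: 2.3
eef_pos: [0.5156, -0.177, 0.1998]
eef_rot: [-0.0, 0.056, 0.998, 0.0]
contact_force: [0.6, -0.0, -0.6]
finger_gap: 0.002
finger_force: 0.0
[ 0.51587883 -0.17578409  0.19982311] -0.0024550089349008384 -0.11376674841541931
raised 13663 [-0.09111333 -0.08980119  0.00106853  0.00245623] [-0.04432792  0.03611881] 0.07375716137733897
ledge 6474 [-0.1481884  -0.09133121] 0.054620799932829076
```

View pics/w1.png

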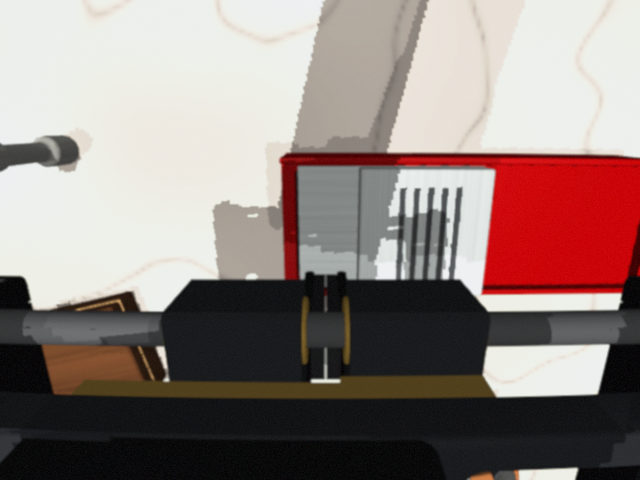

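The wrist view shows the step at column 360, the ledge at 298-360, and the closed fingers at column 325. The fit gives the step at holder y = −91 mm. I back off 8 mm and descend to the ledge, with the tip at z = 62 mm.

```bash
python3 -m handwheel '[[[-2,-8,15],[0,0,0]],[[-2,-8,45],[0,0,0]],[[-2,-8,75],[0,0,0]],[[-2,-8,95],[0,0,0]],[[-2,-8,108],[0,0,0]],[[-2,-8,115],[0,0,0]],[[-2,-8,119],[0,0,0]],[[-2,-8,119],[0,0,0]],[[-2,-8,119],[0,0,0]]]' 0
```

```text
time_s: 3.25
eef_pos: [0.5177, -0.1855, 0.0821]
eef_rot: [0.001, 0.056, 0.998, -0.0]
contact_force: [-0.0, 0.4, 0.6]
finger_gap: 0.006
finger_force: 0.0
```

```bash
python3 -m handwheel '[[[0,5,0],[0,0,0]],[[0,10,0],[0,0,0]],[[0,16,0],[0,0,0]],[[0,24,0],[0,0,0]],[[0,34,0],[0,0,0]],[[0,44,0],[0,0,0]],[[0,54,0],[0,0,0]],[[0,64,0],[0,0,0]],[[0,74,0],[0,0,0]],[[0,84,0],[0,0,0]]]' 0
python3 -m handwheel '[[[0,10,0],[0,0,0]],[[0,20,0],[0,0,0]],[[0,29,0],[0,0,0]],[[0,37,0],[0,0,0]],[[0,44,0],[0,0,0]],[[0,50,0],[0,0,0]],[[0,55,0],[0,0,0]],[[0,58,0],[0,0,0]],[[0,60,0],[0,0,0]],[[0,60,0],[0,0,0]]]' 0
```

```text
time_s: 4.25
eef_pos: [0.5266, -0.1009, 0.0814]
eef_rot: [0.0, 0.056, 0.998, 0.0]
contact_force: [-0.3, -3.1, 2.1]
finger_gap: 0.004
finger_force: 1.4
time_s: 5.25
eef_pos: [0.5329, -0.0416, 0.0811]
eef_rot: [-0.0, 0.056, 0.998, 0.0]
contact_force: [0.5, -0.8, -0.2]
finger_gap: 0.005
finger_force: 0.2
```

```bash
python3 -m handwheel '[[[0,2,0],[0,0,0]],[[0,4,0],[0,0,0]],[[0,6,0],[0,0,0]],[[0,6,0],[0,0,0]],[[0,6,0],[0,0,0]]]' 0
python3 -m handwheel '[[[0,1,0],[0,0,0]],[[0,2,0],[0,0,0]],[[0,2,0],[0,0,0]]]' 0
```

```text
time_s: 5.75
eef_pos: [0.5335, -0.0357, 0.0811]
eef_rot: [-0.0, 0.056, 0.998, 0.0]
contact_force: [-1.0, -1.4, -0.2]
finger_gap: 0.0
finger_force: 0.4
time_s: 6.05
eef_pos: [0.5337, -0.0342, 0.0811]
eef_rot: [-0.0, 0.056, 0.998, 0.0]
contact_force: [0.1, -1.1, -0.3]
finger_gap: 0.003
finger_force: 0.8
```

```bash
for i in 1; do python3 -m handwheel '[[[0,1,0],[0,0,0]],[[0,2,0],[0,0,0]],[[0,2,0],[0,0,0]]]' 0; done
python3 - <<'E'
from h import *
a=np.radians(83.6); ey=np.array([np.cos(a),np.sin(a),0]);ex=np.array([np.sin(a),-np.cos(a),0]); C=np.array([.531,-.063,0])
for n in ("wrist","side"):
    c=vision.read_camera(n); cv2.imwrite(f"pics/{n}2.png",c["color"]); W=cloud(c)
    x=(W-C)@ex; y=(W-C)@ey; z=W[...,2]; m=(abs(x)<.045)&(abs(y)<.2)&(z>.069)&(z<.08)
    print(n,m.sum(),np.percentile(y[m],[.5,2,98,99.5]))
    b=(abs(x)<.025)&(y<-.005)&(y>-.137)&(z>.035)&(z<.052); col=c["color"].min(2)
    for yy in (-.121,-.091,-.061,-.031):
        k=b&(abs(y-yy)<.006); print(yy,k.sum(),np.median(c["color"][k],0) if k.any() else 0, np.nanmean(W[k],0) if k.any() else 0)
E
```

```text
time_s: 6.35
eef_pos: [0.5339, -0.032, 0.0811]
eef_rot: [-0.0, 0.056, 0.998, 0.0]
contact_force: [-0.8, -2.1, -1.9]
finger_gap: 0.01
finger_force: 0.8
wrist 23066 [0.0263634  0.03952215 0.13213712 0.1333566 ]
-0.121 1642 [51.  50.  46.5] [ 0.51451107 -0.18281932  0.04203776]
-0.091 1716 [105. 101.  97.] [ 0.51862216 -0.1537475   0.04233694]
-0.061 1553 [79. 77. 74.] [ 0.52190763 -0.12419056  0.04297796]
-0.031 773 [129. 138. 144.] [ 0.51684619 -0.09382422  0.04283842]
side 145 [0.0402858  0.04063882 0.13416784 0.13525022]
-0.121 75 [71. 66. 63.] [ 0.51781952 -0.18532944  0.04230828]
-0.091 70 [71.5 66.5 63.5] [ 0.52086146 -0.15562322  0.04250346]
-0.061 68 [44.  41.  38.5] [ 0.52371504 -0.12541023  0.04244847]
-0.031 62 [79. 84. 85.] [ 0.52860992 -0.09566847  0.04261067]
```

View pics/wrist2.png

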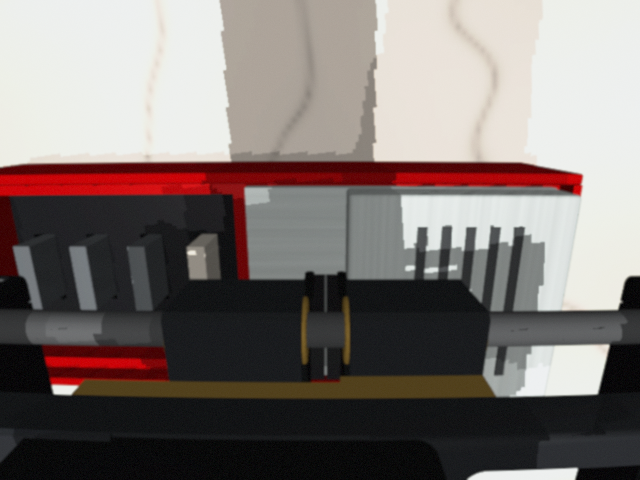

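The white block is in the slot nearest the deck (pixel 203,255; y = −31 mm). The cover still has a few mm to go, so I keep pushing until the force rises.

```bash
python3 -m handwheel '[[[0,1,0],[0,0,0]],[[0,2,0],[0,0,0]],[[0,3,0],[0,0,0]],[[0,3,0],[0,0,0]]]' 0
python3 -m handwheel '[[[0,1,0],[0,0,0]],[[0,2,0],[0,0,0]],[[0,2,0],[0,0,0]]]' 0
python3 -m handwheel '[[[0,1,0],[0,0,0]],[[0,2,0],[0,0,0]],[[0,2,0],[0,0,0]]]' 0
```

```text
time_s: 6.85
eef_pos: [0.5344, -0.0291, 0.0812]
eef_rot: [-0.0, 0.056, 0.998, 0.0]
contact_force: [-0.4, -1.0, -0.5]
finger_gap: 0.004
finger_force: 0.9
time_s: 7.15
eef_pos: [0.5344, -0.029, 0.0812]
eef_rot: [-0.0, 0.056, 0.998, -0.001]
contact_force: [-2.0, -6.0, 0.5]
finger_gap: 0.007
finger_force: 2.8
time_s: 7.45
eef_pos: [0.5344, -0.0289, 0.0813]
eef_rot: [-0.0, 0.057, 0.998, -0.002]
contact_force: [-2.5, -8.8, 1.0]
finger_gap: 0.002
finger_force: 4.6
```

The TCP stopped moving and the force rose to 9 N, so the cover is at its stop. I back off, rise and measure the white block.

```bash
python3 -m handwheel '[[[0,-5,0],[0,0,0]],[[0,-12,-5],[0,0,0]],[[0,-20,-20],[0,0,0]],[[0,-25,-40],[0,0,0]],[[0,-30,-55],[0,0,0]],[[0,-30,-60],[0,0,0]],[[0,-30,-60],[0,0,0]],[[0,-30,-60],[0,0,0]]]' 0
python3 - <<'E'
from h import *
from scipy.spatial.transform import Rotation as R
a=np.radians(83.6); ey=np.array([np.cos(a),np.sin(a),0]);ex=np.array([np.sin(a),-np.cos(a),0]); C=np.array([.531,-.063,0])
s=env.read_state(); r=R.from_quat(s["eef_rot"],scalar_first=True)
for n in ("wrist","scene"):
    c=vision.read_camera(n); cv2.imwrite(f"pics/{n}3.png",c["color"]); W=cloud(c)
    x=(W-C)@ex; y=(W-C)@ey; z=W[...,2]; m=(abs(x)<.045)&(abs(y)<.2)&(z>.069)&(z<.08)
    print(n,m.sum(),np.percentile(y[m],[.5,2,98,99.5]))
    k=(abs(x)<.03)&(y<-.013)&(y>-.137)&(z>.041)&(z<.050)
    for yy in (-.121,-.091,-.061,-.031):
        j=k&(abs(y-yy)<.009)
        if j.sum()>5: print(yy,j.sum(),np.median(c["color"][j],0),np.percentile(x[j],[2,98]),np.percentile(y[j],[2,98]),z[j].mean())
print(s["eef_pos"],ex@(s["eef_pos"]-C),ey@(s["eef_pos"]-C))
for z in (.1,.081): print(r.inv().apply(C-.031*ey+[0,0,z]-s["eef_pos"])*1000)
E
```

```text
time_s: 8.25
eef_pos: [0.5314, -0.0545, 0.1409]
eef_rot: [-0.0, 0.056, 0.998, 0.0]
contact_force: [-0.3, 0.6, -0.1]
finger_gap: 0.011
finger_force: 0.0
wrist 17644 [0.04243731 0.04371015 0.13491667 0.13617436]
-0.121 777 [129. 125. 120.] [-0.01834148  0.01503696] [-0.12769905 -0.11888587] 0.04435906945334222
-0.091 806 [104. 101.  98.] [-0.01821256  0.01549938] [-0.09806298 -0.08893896] 0.044463409129729514
-0.061 778 [85. 83. 81.] [-0.01816104  0.01548638] [-0.06816693 -0.05927324] 0.04450443202317932
-0.031 745 [130. 139. 144.] [-0.01807912  0.01545429] [-0.03796121 -0.02917123] 0.04454031902975637
scene 778 [0.04408478 0.04779463 0.14122552 0.14214266]
-0.121 36 [69.5 66.  71.5] [-0.01697783  0.01632366] [-0.12726087 -0.11215064] 0.04547801904125292
-0.091 42 [59.5 56.  54. ] [-0.0185942   0.01545445] [-0.098054   -0.08329491] 0.044605789269046715
-0.061 40 [56.  53.5 51. ] [-0.01734454  0.01598617] [-0.06755179 -0.05450634] 0.04506527707225745
-0.031 43 [ 98. 100. 102.] [-0.01701388  0.01775814] [-0.03721768 -0.0228947 ] 0.045016650129023665
[ 0.53135422 -0.05453402  0.14092978] -0.0005916784132463316 0.008452706806349514
[ -0.58896198 -39.47045976  40.91269889]
[ -0.59772682 -39.47855495  59.91269514]
```

View pics/wrist3.png

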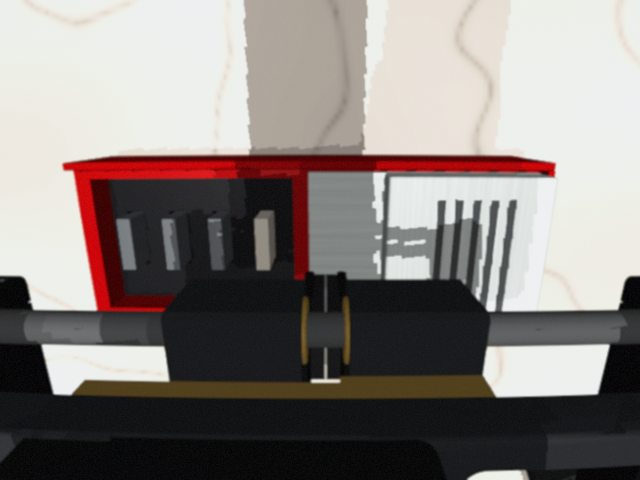

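The wrist view shows the white block at (265,240) in the slot next to the deck. It is undisturbed and the cover is at its stop. Now I point at it.

```bash
python3 -m handwheel '[[[0,-12,0],[0,0,0]],[[0,-30,5],[0,0,0]],[[0,-41,18],[0,0,0]],[[0,-41,33],[0,0,0]],[[0,-41,46],[0,0,0]],[[0,-41,55],[0,0,0]],[[0,-41,60],[0,0,0]],[[0,-41,60],[0,0,0]],[[0,-41,60],[0,0,0]],[[0,-41,60],[0,0,0]]]' 0
python3 -m handwheel '[[[0,0,0],[0,0,0]],[[0,0,0],[0,0,0]],[[0,0,0],[0,0,0]],[[0,0,0],[0,0,0]],[[0,0,0],[0,0,0]],[[0,0,0],[0,0,0]],[[0,0,0],[0,0,0]],[[0,0,0],[0,0,0]],[[0,0,0],[0,0,0]],[[0,0,0],[0,0,0]]]' 0
python3 -m handwheel '[[[0,0,0],[0,0,0]],[[0,0,0],[0,0,0]],[[0,0,0],[0,0,0]],[[0,0,0],[0,0,0]],[[0,0,0],[0,0,0]],[[0,0,0],[0,0,0]],[[0,0,0],[0,0,0]],[[0,0,0],[0,0,0]],[[0,0,0],[0,0,0]],[[0,0,0],[0,0,0]]]' 0
python3 -m handwheel '[[[0,0,0],[0,0,0]],[[0,0,0],[0,0,0]],[[0,0,0],[0,0,0]],[[0,0,0],[0,0,0]],[[0,0,0],[0,0,0]]]' 0
python3 - <<'E'
from h import *
c=vision.read_camera("side"); cv2.imwrite("pics/side4.png",cv2.resize(c["color"][150:350,220:420],None,fx=3,fy=3))
E
```

```text
time_s: 9.35
eef_pos: [0.5276, -0.0957, 0.0819]
eef_rot: [0.001, 0.056, 0.998, 0.0]
contact_force: [0.1, 0.2, -0.6]
finger_gap: 0.012
finger_force: 0.0
time_s: 10.35
eef_pos: [0.527, -0.0958, 0.0813]
eef_rot: [0.0, 0.056, 0.998, 0.0]
contact_force: [-0.2, -0.1, 0.2]
finger_gap: 0.001
finger_force: 0.0
time_s: 11.35
eef_pos: [0.527, -0.0958, 0.0813]
eef_rot: [0.0, 0.056, 0.998, 0.0]
contact_force: [-0.6, -0.1, 0.8]
finger_gap: 0.003
finger_force: 0.0
time_s: 11.85
eef_pos: [0.527, -0.0958, 0.0813]
eef_rot: [0.0, 0.056, 0.998, 0.0]
contact_force: [0.2, 1.0, 0.4]
finger_gap: 0.004
finger_force: 0.0
```

View pics/side4.png

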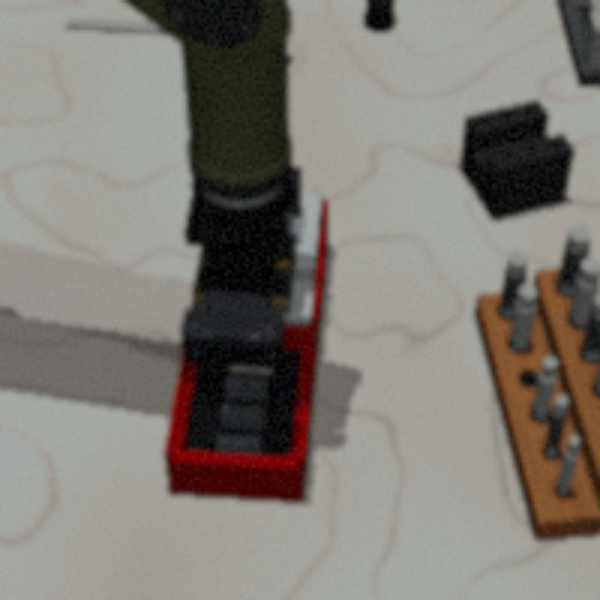

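The gripper is above the slot next to the deck (crop 240,330). The three steel blocks stand undisturbed (245,380-440), nothing is touching, and the hold has lasted about 2.5 s.

```bash
python3 -c "from rig import job; print(job.finish_job())"
```

```text
the job is handed in; nothing more can be done
None
```

The cover is pushed fully open to its stop, and the closed fingertips were held about 17 mm above the middle of the white block's top for 2.5 s without touching it; I handed the job in with them still there, at about 12 s.

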